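Line up and lock three printing blocks

TASK

Get the printing bed ready: nudge the three printing blocks square and flush against the blue fence along the far side of the bed, then slide the wooden lock-up bar by its red grip along its track until the blocks stand in one tight row, with no gaps, between the bar and the blue end stop. Feel for the row closing and finish with a firm squeeze of about 20 N on the bar, held for a second, but never crush the closed row with more than 45 N or slam a block with more than 80 N. Leave the mug, the tape roll and the tin where they are.

Things in the scene. Friction and masses are not known exactly. Their poses are not given: they have to be found in the camera images.
- bed: fixed printing bed: aluminium plate 10 mm thick, x = -120 to +85, y = -280 to +200 mm in its own frame. Origin at desk level (plate's underside); x points to the far fence, y along the fence to the end stop, z up. A block is flush when its centre is at x = +10 mm and its axes are parallel to the bed's; in the finished row the centres are at y = +121, +33 and -55 mm, in any order.
- fence (a point): middle of the blue fence's inner face, level with the plate's top: at x = +60, y = -15, z = +10 mm in the bed's frame. The fence runs from y = -210 to +180 mm, is 15 mm thick and stands 16 mm above the plate.
- end_stop (a point): middle of the blue end stop's inner face, level with the plate's top: at x = +5, y = +165, z = +10 mm in the bed's frame. The stop runs from x = -50 to +60 mm, is 15 mm thick and stands 16 mm above the plate.
- bar: wooden lock-up bar, slides along the bed's y only (3 N friction, stays put). Origin: on its +y face, which presses the blocks, level with the plate's top, at the bed's x = 0; axes as the bed's. It spans x = -50 to +55, y = -24 to 0, 20 mm high. Origin starts at y = -220 to -210 mm in the bed's frame; against a closed row it is at -99 mm. It could run 19 mm farther: only the blocks stop it.
- bar_grip (a point): centre of the red upright grip on the bar, 40 mm along x, 18 mm along y, from 20 to 62 mm above the plate (30 to 72 mm above the desk). This point is in the bar's frame at x = -25, y = -12, z = +45 mm.
- block_yellow: Yellow printing block: plywood base with a yellow top and black relief, 100 mm along its x, 88 mm along its y, 25 mm thick (too wide to grip), about 0.3 kg. Origin: centre of its underside. It lies loose on the bed's plate, turned by up to 10 degrees from the bed.
- block_blue: Blue printing block: plywood base with a slate-blue top and white relief, 100 mm along its x, 88 mm along its y, 25 mm thick (too wide to grip), about 0.3 kg. Origin: centre of its underside. It lies loose on the bed's plate, turned by up to 10 degrees from the bed.
- block_orange: Orange printing block: plywood base with an orange top and white relief, 100 mm along its x, 88 mm along its y, 25 mm thick (too wide to grip), about 0.3 kg. Origin: centre of its underside. It lies loose on the bed's plate, turned by up to 10 degrees from the bed.
- mug: bystander: blue mug, 82 mm across, 88 mm tall, standing left of the bed. Origin: centre of its underside.
- tape: bystander: roll of light blue tape lying flat, 100 mm across, 25 mm high, beyond the fence. Origin: centre of its underside.
- tin: bystander: low metal ink tin, 72 mm across, 42 mm high, right of the bed. Origin: centre of its underside.

How it is judged:
On the way, in this order (a step that is already met when the one before it is completed fails the run):
1. all three blocks have been pushed up to the fence, roughly square (within 4 mm and 0.06 rad) (x of block_yellow in the frame of bed between 0.006 and 0.0135 m and angle between the x axis of each of block_yellow, block_blue, block_orange and the x axis of bed, either way round below 0.06 rad and x of block_blue in the frame of bed between 0.006 and 0.0135 m and x of block_orange in the frame of bed between 0.006 and 0.0135 m), for 0.2 s.
2. the bar has closed the row and presses on a block with at least 10 N (y of bar in the frame of bed between -0.102 and -0.096 m and (contact force between bar and block_yellow above 10 N or contact force between bar and block_blue above 10 N or contact force between bar and block_orange above 10 N)), for 0.5 s.
At the end, for the whole second after the job is handed in: All three blocks lie flat on the bed at rest, each within 2.5 mm of flush with the fence and within 0.03 rad of square to it, between the bar and the end stop, and the bar's face is within 3 mm of its place against a gapless row (x of block_yellow in the frame of bed between 0.0075 and 0.0125 m and angle between the x axis of each of block_yellow, block_blue, block_orange and the x axis of bed, either way round below 0.03 rad and z of each of block_yellow, block_blue, block_orange in the frame of bed below 0.013 m and x of block_blue in the frame of bed between 0.0075 and 0.0125 m and x of block_orange in the frame of bed between 0.0075 and 0.0125 m and y of block_yellow in the frame of bed between -0.06 and 0.125 m and y of block_blue in the frame of bed between -0.06 and 0.125 m and y of block_orange in the frame of bed between -0.06 and 0.125 m and y of bar in the frame of bed between -0.102 and -0.096 m and linear speed of each of block_yellow, block_blue, block_orange below 0.01 m/s and angular speed of each of block_yellow, block_blue, block_orange below 0.05 rad/s); the robot touches nothing.
It fails at once if the bar crushes the closed row with more than 45 N (y of bar in the frame of bed above -0.101 m and (contact force between bar and block_yellow above 45 N or contact force between bar and block_blue above 45 N or contact force between bar and block_orange above 45 N)).
It fails at once if a block is forced against the bed, fence, stop or bar with more than 80 N (contact force between bed and block_yellow above 80 N or contact force between bed and block_blue above 80 N or contact force between bed and block_orange above 80 N).
It fails at once if the mug, the tape roll or the tin is pushed more than 20 mm from its place (distance of any of mug, tape, tin from where it was at the start of the episode above 0.02 m).
It also fails if it takes over 72 s, if anything falls off the work surface, if the arm or the gripper's body presses on something with over 40 N, if the wrist force passes 120 N, or if a joint passes its speed limit or range.

ROBOT

A 7-joint arm with a two-finger parallel gripper is mounted at the origin on the work surface. World frame = base frame: x ahead of the robot, y to its left, z up, the work surface at z = 0. Lengths are in m, angles in rad, forces in N, time in s.
With the tool pointing down it reaches from about 0.35 to 0.9 m from the base axis. Payload 8.1 kg.
Tool frame: the origin (TCP) lies midway between the tips of the shut fingers; the grasp point (between the pads) lies behind it (arm.tcp_to_grasp is the z of the grasp point in the tool frame, in m); z points along the fingers, y is the line along which they close (so a half turn about z gives the same grasp; the last joint's range is limited). The gripper opens to 92 mm and grips with 3 to 60 N. Pads are 19 mm wide; open, the fingers measure 130 mm over their backs; the gripper's body (75 mm by 190 mm) begins 47 mm behind the grasp point.
Start: joints at [-1.429, 0.434, 0.025, 1.573, -0.012, 1.134, -0.075], TCP at [0.152, 0.606, 0.227] pointing down, gripper open.
Joint ranges: [-2.62, 2.62], [-0.44, 2.09], [-1.27, 1.32], [0.08, 2.57], [-1.32, 4.46], [0.12, 2], [-2.74, 2.74]. Speed limits (rad/s): [2.22, 2.22, 3.01, 3.01, 3.14, 3.14, 3.14].

INTERFACE

Orientations are given as a rotation vector (axis times angle).
In Python, from cell import readout, vision, arm gives the robot as it stands.
- The arm moves only by the tool carry_out, never from a script. Its argument "increments" is one flat list of numbers, 6 for each row, row after row: the shift along the world's x, y, z in mm, then the turn, a rotation vector about the world's x, y, z in rad. In form: [tx, ty, tz, wx, wy, wz, tx, ty, tz, wx, wy, wz, ...]. A call has 1 to 20 rows; each row shifts and turns the commanded pose from where the row before left it; what a row does not reach is not made up. A row lasts 1/8 s, in which the tool goes at most 62.5 mm and 10.7 degrees, less where a joint would pass 70% of its speed; a pose out of reach is approached as far as the arm can. A call with a gripper value outside its range is refused whole. "grip" is the closure, from 0 (fully open) to 1 (shut), set as the call begins (left out, the last holds). The fingers move at their own pace and stop on an object; "newtons" is the grip in N (left out, the last holds). Time passes only in rows, so rows that do not move let the fingers close. It gives the time, the measured TCP pose, the force, the opening and the grip force at its end, in the units of the state.
- readout.observe(): the state, without advancing time (a new reading comes with each control period).
- vision.get_image(name): name is "scene" or "top" or "wrist"; returns the picture (384x512x3 uint8, red, green, blue); there is no depth.
- vision.calibration(name): a dict with "fov_y" (degrees; the focal length in pixels is half the picture's height over the tangent of half this angle, whatever the lens; pixels are square), "cx", "cy" (the principal point, pixels), "pose" (4x4, takes a point from camera to world coordinates). Camera axes: x right, y up, looking along -z (the intrinsics and any distortion apply to the point x, -y, -z); pixel columns grow to the right and rows downward; lengths in m; the calibration is good to about 2 mm. A picture is of the moment at which its call begins: read the wrist's pose just before it. calibration takes no time and is no camera call; for the wrist camera it gives the pose at the moment of the call.
- arm.sign_off(): hands the job in; it is judged then, once.
The state is a dict: "clock": time; "joints": joint angles; "dq": joint speeds; "joint_efforts": joint torques, N m; "position": TCP position; "ee_rot": TCP orientation; "force": force on the tool from outside, world axes, zero at the start; "ft_torque": the same for the moment, N m; "width": opening from 0.0 (shut) to 1.0 (fully open); "gripper_force": force on a finger pad.
Only numpy, scipy, OpenCV 4.12 (cv2) and the standard library are available. Lean on these libraries where they do the work, as an engineer would, in place of code of your own. Each camera call takes 0.05 s, during which the arm holds its last target. There are 200 camera calls.

## Working session

There is one attempt and no reset: what is moved stays moved. The work goes in short steps, Python scripts to look and compute and a tool call to move; the robot and the scene stay as the last step left them, time stands still between calls to the robot, and variables do not carry over. Pictures are saved under pics/ and viewed, at most 10 in all, crops included, and the job is handed in when it is done.

Besides the shell and the picture viewer there is one more tool, called after ">>>" in YAML: its name, and indented under it one key for each argument. carry_out: Moves the arm, as the interface text tells. Its arguments: {"type":"object","properties":{"increments":{"type":"array","items":{"type":"number"}},"grip":{"type":"number"},"newtons":{"type":"number"}},"required":["increments"]}

```bash
mkdir -p pics; python3 - <<'E'
from cell import readout, vision, arm
import cv2,json
s=readout.observe();print(s, arm.tcp_to_grasp)
for n in("top","scene"):
    im=vision.get_image(n);cv2.imwrite(f"pics/{n}0.png",im[:,:,::-1]);c=vision.calibration(n);print(n,c)
E
```

```text
{'clock': 0.0, 'joints': array([-1.42859157,  0.43518515,  0.02500035,  1.57410177, -0.01158808,
        1.13403697, -0.0751162 ]), 'dq': array([ 1.49279545e-04,  2.39207250e-04,  3.94597844e-05, -5.82004101e-04,
       -1.13180063e-03, -8.30922588e-04, -2.41608327e-04]), 'joint_efforts': array([ 7.59243594e-04, -6.67837071e+01,  9.85009186e-01, -3.14467371e+01,
       -6.05979329e-02,  4.29322617e-02,  1.50729156e-04]), 'position': array([0.15142786, 0.60583526, 0.22596702]), 'ee_rot': array([-3.83740303e-01, -3.11803791e+00,  2.49149460e-03]), 'force': array([ 1.25764663, -0.01324572,  0.46333034]), 'ft_torque': array([ 0.02579578, -0.03111736,  0.02233182]), 'gripper_force': 0.0, 'width': 0.9988247329683967} -0.0188
top {'fov_y': 42.62767212653343, 'cx': 252.75575853046936, 'cy': 188.45832762415145, 'pose': array([[ 0.01550748,  0.99682968, -0.07803908,  0.56146918],
       [-0.99954881,  0.01746298,  0.02443809,  0.01706285],
       [ 0.02572341,  0.0776249 ,  0.99665073,  1.45050814],
       [ 0.        ,  0.        ,  0.        ,  1.        ]])}
scene {'fov_y': 50.89595395479465, 'cx': 257.16473664628944, 'cy': 197.97224626538343, 'pose': array([[ 0.53611756, -0.60464887,  0.58904814,  1.34685257],
       [ 0.84388392,  0.36659758, -0.39174756, -0.48432625],
       [ 0.02092609,  0.707111  ,  0.70679285,  0.92743671],
       [ 0.        ,  0.        ,  0.        ,  1.        ]])}
```

View pics/top0.png

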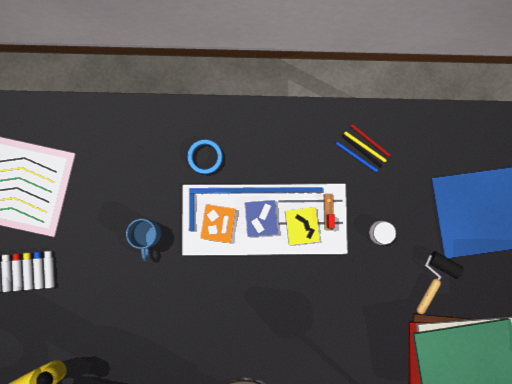

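View pics/scene0.png

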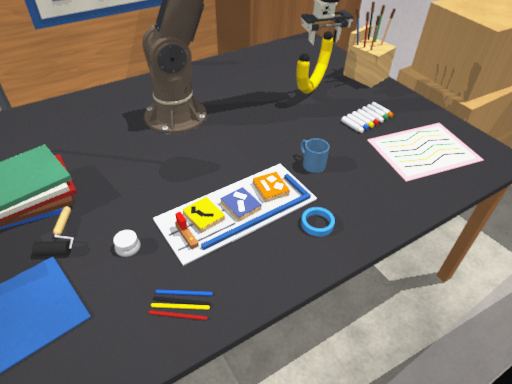

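The top view shows the white bed at px (182–347, 184–255), orange (218,223), blue (262,218), yellow (302,227), and the red grip (330,221). The mug is at (143,235), the tape at (205,157) and the tin at (383,233). The scene view agrees.

```bash
cat > h.py <<'E'
import numpy as np,cv2
from cell import readout,vision,arm
def ray(c,uv,z,h=384):
    f=h/2/np.tan(np.radians(c['fov_y'])/2); uv=np.atleast_2d(uv).astype(float)
    d=np.c_[(uv[:,0]-c['cx'])/f,-(uv[:,1]-c['cy'])/f,-np.ones(len(uv))]@c['pose'][:3,:3].T
    o=c['pose'][:3,3]; return (o+d*((z-o[2])/d[:,2])[:,None])[:,:2]
R={'orange':((5,150,120),(17,255,255)),'yellow':((24,150,120),(34,255,255)),'blue':((108,70,60),(125,165,255)),'red':((0,190,100),(4,255,255)),'fence':((104,175,60),(115,255,255)),'white':((0,0,180),(180,40,255))}
def mask(im,k,roi=None):
    m=cv2.inRange(cv2.cvtColor(im,cv2.COLOR_RGB2HSV),R[k][0],R[k][1])
    if roi: 
        x0,y0,x1,y1=roi; z=np.zeros_like(m); z[y0:y1,x0:x1]=m[y0:y1,x0:x1]; m=z
    return m
def big(m):
    cs,_=cv2.findContours(m,cv2.RETR_EXTERNAL,cv2.CHAIN_APPROX_NONE)
    return cv2.convexHull(max(cs,key=cv2.contourArea))[:,0]
def rect(P):
    (c,s,a)=cv2.minAreaRect((P*1000).astype(np.float32)); a=(a+45)%90-45
    return np.round(c,1),np.round(s,1),round(a,2)
E
python3 - <<'E'
from h import *
im=vision.get_image("top");c=vision.calibration("top")
hsv=cv2.cvtColor(im,cv2.COLOR_RGB2HSV)
for p in((206,238),(252,210),(302,216),(331,221),(191,210),(250,190),(329,200),(200,250)):print(p,hsv[p[1],p[0]])
roi=(175,175,355,265)
m=cv2.inRange(hsv,(0,0,60),(180,255,255))
z=np.zeros_like(m);z[175:265,170:355]=m[175:265,170:355]
z=cv2.morphologyEx(z,cv2.MORPH_OPEN,np.ones((3,3)))
P=ray(c,big(z),.01);print('bed',rect(P))
for k in('orange','yellow','blue','red','fence'):
    zz={'red':.072,'fence':.026}.get(k,.035)
    try:print(k,rect(ray(c,big(mask(im,k,roi)),zz)))
    except Exception as e:print(k,e)
for k,r,zz in(('mug',(120,212,162,262),.088),('tape',(180,130,230,180),.025),('tin',(365,215,400,250),.042)):
    zm=np.zeros_like(m);x0,y0,x1,y1=r;zm[y0:y1,x0:x1]=m[y0:y1,x0:x1];print(k,rect(ray(c,big(zm),zz)))
E
```

```text
(206, 238) [ 15 205 238]
(252, 210) [115 112 177]
(302, 216) [ 30 196 229]
(331, 221) [  1 214 237]
(191, 210) [108 182 174]
(250, 190) [108 179 172]
(329, 200) [ 21 161 237]
(200, 250) [120   2 242]
bed (array([585.6, -54. ]), array([210.1, 486.8]), 1.54)
orange (array([570.6,  81.1]), array([85.2, 97.5]), -7.8)
yellow (array([ 567.5, -161.7]), array([97.2, 87.3]), 7.2)
blue (array([587.5, -42.7]), array([98.3, 85.6]), 5.46)
red (array([ 583. , -236.5]), array([36.6, 19.7]), 0.21)
fence (array([616., -28.]), array([115.5, 381.1]), 1.64)
mug (array([530.5, 289.4]), array([ 93.7, 104.5]), -27.53)
tape (array([765.4, 124.7]), array([103.8, 102.8]), 27.73)
tin (array([ 553. , -392.1]), array([68.7, 78.4]), 0.84)
```

>>> carry_out:
  increments: [20, -45, 0, 0, 0, 0.016, 20, -45, 0, 0, 0, 0.016, 20, -45, 0, 0, 0, 0.016, 20, -45, 0, 0, 0, 0.016, 20, -45, 0, 0, 0, 0.016, 20, -45, 0, 0, 0, 0.016, 20, -45, 0, 0, 0, 0.016, 20, -45, 0, 0, 0, 0.016, 20, -45, 0, 0, 0, 0.016, 20, -45, 0, 0, 0, 0.016, 20, -45, 0, 0, 0, 0.016, 20, -45, 0, 0, 0, 0.016, 20, -45, 0, 0, 0, 0.016, 20, -45, 0, 0, 0, 0.016, 20, -45, 0, 0, 0, 0.016, 20, -45, 0, 0, 0, 0.016, 20, -45, 0, 0, 0, 0.016, 0, 0, 0, 0, 0, 0]
  grip: 0.57

```text
clock: 2.4
position: [0.4919, -0.1627, 0.2267]
ee_rot: [-0.034, 3.141, -0.004]
force: [-0.1, 0.0, -0.9]
width: 0.429
gripper_force: 0.0
```

>>> carry_out:
  increments: [-2, 0, -45, 0, 0, 0.005, -2, 0, -45, 0, 0, 0, 0, 0, -45, 0, 0, 0, 0, 0, -35, 0, 0, 0, 0, 0, -20, 0, 0, 0, 0, 0, -10, 0, 0, 0, 0, 0, -8, 0, 0, 0, 0, 0, 0, 0, 0, 0]

```text
clock: 3.4
position: [0.4876, -0.1584, 0.0188]
ee_rot: [-0.051, 3.141, 0.0]
force: [-0.0, -0.1, 0.3]
width: 0.428
gripper_force: 0.0
```

```bash
python3 - <<'E'
from h import *
im=vision.get_image("scene");cv2.imwrite("pics/s1.png",cv2.resize(im[130:290,130:350,::-1],None,fx=3,fy=3))
print(readout.observe()['position'])
E
```

```text
[ 0.48776915 -0.15859145  0.01915751]
```

View pics/s1.png

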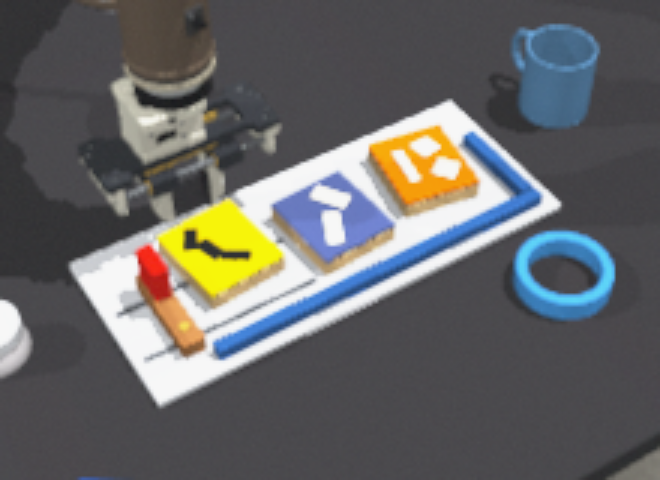

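The fingers straddle yellow's near edge (around px 180,200 in the crop), clear of the block. I'll push it to the fence now.

>>> carry_out:
  increments: [6, -3, 0, 0, 0, -0.003, 6, 0, 0, 0, 0, 0, 6, 0, 0, 0, 0, 0, 6, 0, 0, 0, 0, 0, 6, 0, 0, 0, 0, 0, 6, 0, 0, 0, 0, 0, 6, 0, 0, 0, 0, 0, 6, 0, 0, 0, 0, 0, 5, 0, 0, 0, 0, 0, 4, 0, 0, 0, 0, 0, 3, 0, 0, 0, 0, 0, 0, 0, 0, 0, 0, 0]

```text
clock: 4.95
position: [0.5479, -0.1617, 0.0188]
ee_rot: [-0.046, 3.141, -0.0]
force: [0.1, 0.2, 0.0]
width: 0.43
gripper_force: 0.0
```

>>> carry_out:
  increments: [2, 0, 0, 0, 0, 0, 2, 0, 0, 0, 0, 0, 1, 0, 0, 0, 0, 0, 1, 0, 0, 0, 0, 0, 1, 0, 0, 0, 0, 0]

```text
clock: 5.58
position: [0.5528, -0.1616, 0.0184]
ee_rot: [0.045, -3.138, -0.001]
force: [-7.9, 0.1, 3.6]
width: 0.432
gripper_force: 3.9
```

>>> carry_out:
  increments: [1, 0, 0, 0, 0, 0, 0, 0, 0, 0, 0, 0]

```text
clock: 5.82
position: [0.5528, -0.1615, 0.0182]
ee_rot: [0.044, -3.137, -0.002]
force: [-8.3, 0.4, 3.7]
width: 0.43
gripper_force: 4.4
```

```bash
cat >> h.py <<'E'
def look():
    im=vision.get_image("top");c=vision.calibration("top");roi=(175,175,355,265)
    O=np.array([602,-13.5]);a=np.radians(1.54);M=np.array([[np.cos(a),np.sin(a)],[-np.sin(a),np.cos(a)]])
    for k in('orange','yellow','blue','red'):
        try:
            p,s,t=rect(ray(c,big(mask(im,k,roi)),.072 if k=='red' else .035)); print(k,np.round(M@(p-O),1),s,round(t-1.54,1))
        except Exception as e:print(k,e)
    return im
E
python3 - <<'E'
from h import *
look();s=readout.observe();print(s['force'],s['position'])
E
```

```text
orange [-28.9  95.3] [85.4 97.5] -9.3
yellow [  19.6 -150.8] [77.9 87. ] -0.6
blue [-15.4 -28.5] [98.3 85. ] 3.8
red max() iterable argument is empty
[-9.34191439  0.56755104  3.59361132] [ 0.55282042 -0.1615011   0.01815857]
```

>>> carry_out:
  increments: [1, 0, 0, 0, 0, 0, 1, 0, 0, 0, 0, 0, 0, 0, 0, 0, 0, 0]

```text
clock: 6.25
position: [0.5529, -0.1614, 0.0178]
ee_rot: [0.043, -3.134, -0.003]
force: [-14.6, -0.4, 7.2]
width: 0.433
gripper_force: 7.0
```

>>> carry_out:
  increments: [-10, 0, 0, 0, 0, 0, -16, 0, 0, 0, 0, 0, -16, 0, 0, 0, 0, 0, -16, 15, 0, 0, 0, 0, 0, 25, 0, 0, 0, 0, 0, 25, 0, 0, 0, 0, 0, 25, 0, 0, 0, 0, 0, 18, 0, 0, 0, 0, 5, 8, 0, 0, 0, 0, 6, 0, 0, 0, 0, 0, 6, 0, 0, 0, 0, 0, 6, 0, 0, 0, 0, 0, 6, 0, 0, 0, 0, 0, 5, 0, 0, 0, 0, 0, 5, 0, 0, 0, 0, 0, 3, 0, 0, 0, 0, 0, 0, 0, 0, 0, 0, 0]

```text
clock: 8.38
position: [0.5418, -0.0456, 0.0188]
ee_rot: [-0.046, 3.141, -0.0]
force: [0.0, -0.1, -1.0]
width: 0.429
gripper_force: 0.0
```

Final contact is expected near x≈549.5 plus compression.

>>> carry_out:
  increments: [3, 0, 0, 0, 0, 0, 2, 0, 0, 0, 0, 0, 2, 0, 0, 0, 0, 0, 1, 0, 0, 0, 0, 0, 1, 0, 0, 0, 0, 0, 1, 0, 0, 0, 0, 0, 0, 0, 0, 0, 0, 0]

```text
clock: 9.25
position: [0.55, -0.0456, 0.0184]
ee_rot: [0.045, -3.139, -0.001]
force: [-5.4, -0.1, 2.9]
width: 0.428
gripper_force: 2.6
```

>>> carry_out:
  increments: [2, 0, 0, 0, 0, 0, 1, 0, 0, 0, 0, 0, 0, 0, 0, 0, 0, 0]

```text
clock: 9.62
position: [0.5501, -0.0455, 0.0178]
ee_rot: [0.044, -3.133, -0.002]
force: [-12.6, 1.0, 7.2]
width: 0.428
gripper_force: 6.4
```

>>> carry_out:
  increments: [-10, 0, 0, 0, 0, 0, -18, 0, 0, 0, 0, 0, -18, 0, 0, 0, 0, 0, -16, 15, 0, 0, 0, 0, 0, 25, 0, 0, 0, 0, 0, 25, 0, 0, 0, 0, 0, 25, 0, 0, 0, 0, 0, 22, 0, 0, 0, 0, 0, 11, 0, 0, 0, 0, 6, 2, 0, 0, 0, 0, 6, 0, 0, 0, 0, 0, 6, 0, 0, 0, 0, 0, 6, 0, 0, 0, 0, 0, 6, 0, 0, 0, 0, 0, 6, 0, 0, 0, 0, 0, 5, 0, 0, 0, 0, 0, 4, 0, 0, 0, 0, 0, 3, 0, 0, 0, 0, 0, 0, 0, 0, 0, 0, 0]

```text
clock: 12.0
position: [0.5409, 0.0794, 0.0188]
ee_rot: [-0.046, 3.141, -0.0]
force: [-0.2, -0.2, 0.7]
width: 0.432
gripper_force: 0.0
```

>>> carry_out:
  increments: [2, 0, 0, 0, 0, 0, 2, 0, 0, 0, 0, 0, 1, 0, 0, 0, 0, 0, 0, 0, 0, 0, 0, 0]

```text
clock: 12.5
position: [0.5457, 0.0794, 0.0187]
ee_rot: [-0.046, 3.141, 0.0]
force: [0.3, 0.9, -0.6]
width: 0.428
gripper_force: 0.2
```

>>> carry_out:
  increments: [1, 0, 0, 0, 0, 0, 1, 0, 0, 0, 0, 0, 1, 0, 0, 0, 0, 0, 1, 0, 0, 0, 0, 0, 0, 0, 0, 0, 0, 0]

```text
clock: 13.12
position: [0.5471, 0.0794, 0.0182]
ee_rot: [0.046, -3.137, -0.0]
force: [-7.5, 0.8, 4.1]
width: 0.43
gripper_force: 4.1
```

>>> carry_out:
  increments: [2, 0, 0, 0, 0, 0, 0, 0, 0, 0, 0, 0]

```text
clock: 13.38
position: [0.5471, 0.0794, 0.0178]
ee_rot: [0.045, -3.133, -0.001]
force: [-13.4, 0.5, 6.7]
width: 0.428
gripper_force: 6.6
```

>>> carry_out:
  increments: [-15, 0, 0, 0, 0, 0, -35, 0, 0, 0, 0, 0, -35, 0, 20, 0, 0, 0, -35, 0, 40, 0, 0, 0, -10, -40, 40, 0, 0, 0, 0, -45, 10, 0, 0, 0, 0, -45, 0, 0, 0, 0, 0, -45, 0, 0, 0, 0]

```text
clock: 14.38
position: [0.4221, -0.0969, 0.1294]
ee_rot: [-0.047, 3.138, 0.0]
force: [0.3, -0.0, -0.2]
width: 0.431
gripper_force: 0.0
```

```bash
python3 - <<'E'
from h import *
im=look();cv2.imwrite("pics/t2.png",cv2.resize(im[165:285,160:400,::-1],None,fx=3,fy=3))
print(readout.observe()['position'])
E
```

```text
orange [  9.4 103.2] [97.7 86.2] -0.4
yellow [  10.3 -151.4] [98.6 87.4] 1.0
blue [ 10.8 -20.7] [ 97.9 161.7] -0.6
red [ -25.  -222.4] [36.6 19.7] -1.3
[ 0.42177788 -0.10297179  0.12981314]
```

View pics/t2.png

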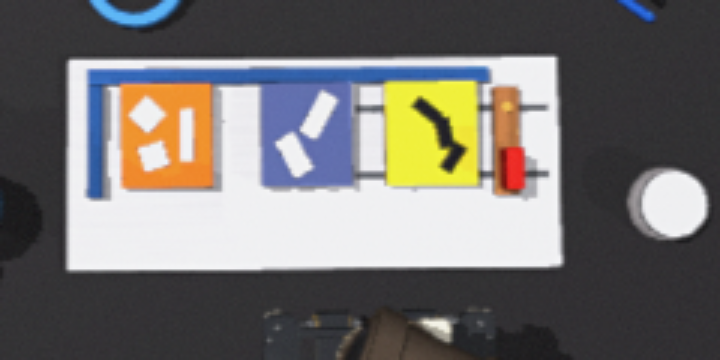

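All three blocks are flush and square: orange (165,135), blue (307,133), yellow (432,133) in the crop. The red grip is at (514,168). Next I'll grasp the grip.

>>> carry_out:
  increments: [40, -33, 0, 0, 0, 0, 40, -33, 0, 0, 0, 0, 40, -33, 0, 0, 0, 0, 30, -24, 0, 0, 0, 0, 11, -10, 0, 0, 0, 0, 0, 0, 0, 0, 0, 0, 0, 0, 0, 0, 0, 0]
  grip: 0.4

```text
clock: 15.3
position: [0.5815, -0.2274, 0.1286]
ee_rot: [0.046, -3.141, -0.002]
force: [-0.0, 0.1, -0.0]
width: 0.601
gripper_force: 0.0
```

>>> carry_out:
  increments: [1, -5, 0, 0, 0, 0, 0, -4, -25, 0, 0, 0, 0, 0, -30, 0, 0, 0, 0, 0, -20, 0, 0, 0, 0, 0, -9, 0, 0, 0, 0, 0, 0, 0, 0, 0]

```text
clock: 16.05
position: [0.5834, -0.2376, 0.0447]
ee_rot: [0.046, -3.141, -0.0]
force: [1.0, -1.2, 0.7]
width: 0.604
gripper_force: 0.0
```

>>> carry_out:
  increments: [0, 0, 0, 0, 0, 0, 0, 0, 0, 0, 0, 0, 0, 0, 0, 0, 0, 0, 0, 0, 0, 0, 0, 0]
  grip: 0.95
  newtons: 20

```text
clock: 16.55
position: [0.5836, -0.2376, 0.045]
ee_rot: [-0.046, 3.141, -0.0]
force: [0.0, 0.8, 1.2]
width: 0.214
gripper_force: 0.0
```

>>> carry_out:
  increments: [0, 0, 0, 0, 0, 0, 0, 0, 0, 0, 0, 0, 0, 2, 0, 0, 0, 0, 0, 4, 0, 0, 0, 0, 0, 4, 0, 0, 0, 0]

```text
clock: 17.18
position: [0.5834, -0.2279, 0.0449]
ee_rot: [-0.045, 3.141, -0.001]
force: [-1.3, -2.6, 2.9]
width: 0.195
gripper_force: 20.0
```

>>> carry_out:
  increments: [-0.1, 4, 0, 0, 0, 0, -0.1, 4, 0, 0, 0, 0, -0.1, 4, 0, 0, 0, 0, -0.1, 4, 0, 0, 0, 0, -0.1, 4, 0, 0, 0, 0, -0.1, 4, 0, 0, 0, 0, -0.1, 4, 0, 0, 0, 0, -0.1, 4, 0, 0, 0, 0, -0.1, 4, 0, 0, 0, 0, -0.1, 4, 0, 0, 0, 0, -0.1, 4, 0, 0, 0, 0, -0.1, 4, 0, 0, 0, 0, -0.1, 4, 0, 0, 0, 0, -0.1, 4, 0, 0, 0, 0, -0.1, 4, 0, 0, 0, 0, -0.1, 4, 0, 0, 0, 0, -0.1, 4, 0, 0, 0, 0, -0.1, 4, 0, 0, 0, 0]

```text
clock: 19.42
position: [0.5817, -0.1558, 0.0449]
ee_rot: [-0.045, 3.141, -0.001]
force: [-1.5, -4.6, 5.1]
width: 0.197
gripper_force: 20.0
```

```bash
python3 - <<'E'
from h import *
im=look();cv2.imwrite("pics/t3.png",cv2.resize(im[165:285,160:400,::-1],None,fx=3,fy=3))
s=readout.observe();print(s['position'],s['force'],s['gripper_force'])
im=vision.get_image("scene");cv2.imwrite("pics/s3.png",cv2.resize(im[150:280,140:330,::-1],None,fx=4,fy=4))
E
```

```text
orange [ 10.7 103.2] [94.9 86.2] -0.4
yellow [ 11.  -88.2] [97.7 86.8] 1.0
blue [ 12.  -36.5] [100.6 190.7] 1.0
red max() iterable argument is empty
[ 0.58163983 -0.1550803   0.04488572] [-2.22683852 -3.51626371  6.54062973] 20.001391768455505
```

View pics/s3.png

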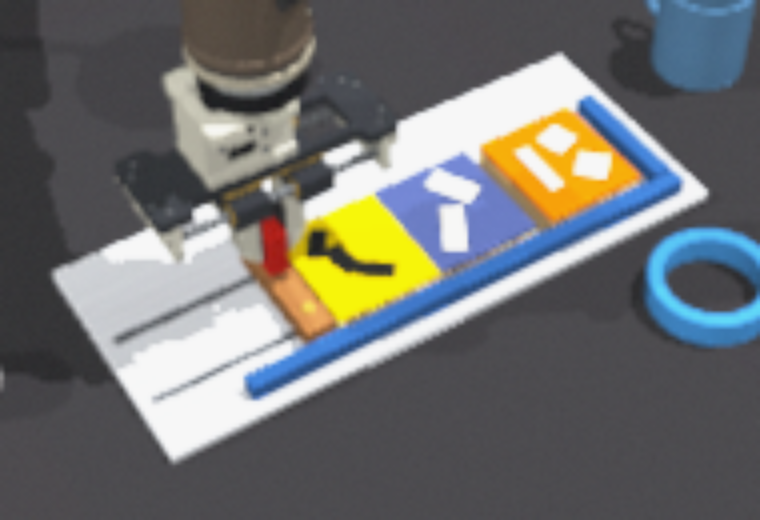

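Bar, yellow and blue are now touching and still flush along the fence. Orange (560,165) still has a gap to the stop, so I'll keep going slowly.

>>> carry_out:
  increments: [-0.1, 3, 0, 0, 0, 0, -0.1, 3, 0, 0, 0, 0, -0.1, 3, 0, 0, 0, 0, -0.1, 3, 0, 0, 0, 0, -0.1, 3, 0, 0, 0, 0, 0, 2, 0, 0, 0, 0, 0, 2, 0, 0, 0, 0, 0, 2, 0, 0, 0, 0, 0, 1, 0, 0, 0, 0, 0, 1, 0, 0, 0, 0, 0, 0, 0, 0, 0, 0]

```text
clock: 20.9
position: [0.5811, -0.133, 0.0449]
ee_rot: [-0.045, 3.141, -0.001]
force: [-1.9, -5.3, 6.1]
width: 0.193
gripper_force: 20.0
```

>>> carry_out:
  increments: [0, 2, 0, 0, 0, 0, 0, 1, 0, 0, 0, 0, 0, 1, 0, 0, 0, 0, 0, 1, 0, 0, 0, 0, 0, 0, 0, 0, 0, 0]

```text
clock: 21.52
position: [0.581, -0.128, 0.0449]
ee_rot: [0.045, -3.141, 0.001]
force: [-3.1, -5.4, 6.5]
width: 0.194
gripper_force: 20.0
```

>>> carry_out:
  increments: [0, 1, 0, 0, 0, 0, 0, 1, 0, 0, 0, 0, 0, 0, 0, 0, 0, 0]

```text
clock: 21.9
position: [0.5809, -0.1261, 0.0449]
ee_rot: [0.045, -3.141, 0.001]
force: [-1.6, -5.7, 6.6]
width: 0.196
gripper_force: 20.0
```

>>> carry_out:
  increments: [0, 1, 0, 0, 0, 0, 0, 1, 0, 0, 0, 0, 0, 0, 0, 0, 0, 0]

```text
clock: 22.28
position: [0.5809, -0.1241, 0.0449]
ee_rot: [0.045, -3.141, 0.001]
force: [-2.5, -5.3, 5.8]
width: 0.193
gripper_force: 20.0
```

>>> carry_out:
  increments: [0, 1, 0, 0, 0, 0, 0, 1, 0, 0, 0, 0, 0, 0, 0, 0, 0, 0]

```text
clock: 22.65
position: [0.5809, -0.1236, 0.0449]
ee_rot: [-0.043, 3.141, -0.004]
force: [-1.5, -9.2, 4.3]
width: 0.195
gripper_force: 20.0
```

>>> carry_out:
  increments: [0, 1, 0, 0, 0, 0, 0, 0, 0, 0, 0, 0]

```text
clock: 22.9
position: [0.5809, -0.1236, 0.0449]
ee_rot: [-0.042, 3.141, -0.006]
force: [-1.0, -13.1, 2.3]
width: 0.194
gripper_force: 20.0
```

>>> carry_out:
  increments: [0, 1, 0, 0, 0, 0, 0, 1, 0, 0, 0, 0, 0, 0, 0, 0, 0, 0]

```text
clock: 23.28
position: [0.5809, -0.1236, 0.0449]
ee_rot: [-0.04, 3.14, -0.01]
force: [-1.3, -18.5, -1.4]
width: 0.194
gripper_force: 20.0
```

>>> carry_out:
  increments: [0, 1, 0, 0, 0, 0, 0, 0.5, 0, 0, 0, 0, 0, 0, 0, 0, 0, 0, 0, 0, 0, 0, 0, 0, 0, 0, 0, 0, 0, 0, 0, 0, 0, 0, 0, 0, 0, 0, 0, 0, 0, 0, 0, 0, 0, 0, 0, 0, 0, 0, 0, 0, 0, 0, 0, 0, 0, 0, 0, 0, 0, 0, 0, 0, 0, 0]

```text
clock: 24.65
position: [0.581, -0.1236, 0.0449]
ee_rot: [-0.039, 3.14, -0.012]
force: [0.3, -22.2, -2.0]
width: 0.193
gripper_force: 20.0
```

```bash
python3 - <<'E'
from h import *
im=look();s=readout.observe();print(s['position'],s['force'],s['gripper_force'])
im=vision.get_image("scene");cv2.imwrite("pics/s4.png",cv2.resize(im[150:280,140:330,::-1],None,fx=4,fy=4))
E
```

```text
orange [ 10.9 121.8] [95.  83.3] -0.4
yellow [ 10.5 -55.2] [97.8 86.8] -0.6
blue [ 12.5 -13.6] [100.5 178.8] 1.3
red max() iterable argument is empty
[ 0.58095764 -0.12358087  0.04492526] [  0.25887166 -22.71398458  -3.21858897] 20.01054346561432
```

View pics/s4.png

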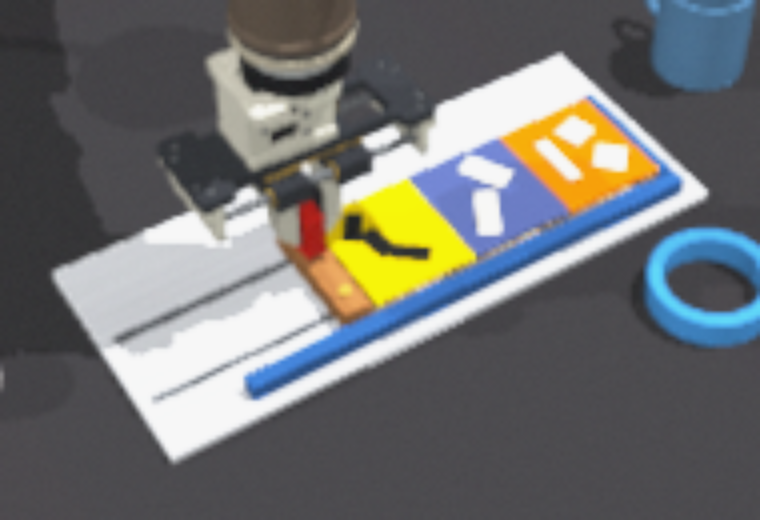

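The row is closed and tight, flush with the fence, and held about 1.1 s at ~22 N at the wrist (about 20 N on the row). I'll unload, release and lift.

>>> carry_out:
  increments: [0, -1, 0, 0, 0, 0, 0, -1, 0, 0, 0, 0, 0, -1, 0, 0, 0, 0, 0, -1, 0, 0, 0, 0, 0, 0, 0, 0, 0, 0]

```text
clock: 25.38
position: [0.5809, -0.1236, 0.0449]
ee_rot: [-0.042, 3.141, -0.005]
force: [-0.4, -11.4, 3.3]
width: 0.197
gripper_force: 20.0
```

>>> carry_out:
  increments: [0, 0, 0, 0, 0, 0, 0, 0, 0, 0, 0, 0, 0, 0, 0, 0, 0, 0, 0, 0, 0, 0, 0, 0]
  grip: 0.5

```text
clock: 25.88
position: [0.5812, -0.1204, 0.0446]
ee_rot: [0.047, -3.141, -0.001]
force: [0.3, -0.6, 0.4]
width: 0.495
gripper_force: 0.0
```

>>> carry_out:
  increments: [0, 0, 10, 0, 0, 0, 0, 0, 20, 0, 0, 0, 0, 0, 30, 0, 0, 0, 0, 0, 40, 0, 0, 0, -40, 0, 20, 0, 0, 0, -40, 0, 0, 0, 0, 0, -40, 0, 0, 0, 0, 0, -40, 0, 0, 0, 0, 0, 0, 0, 0, 0, 0, 0, 0, 0, 0, 0, 0, 0]

```text
clock: 27.12
position: [0.4222, -0.1211, 0.1655]
ee_rot: [-0.046, 3.139, 0.0]
force: [0.3, 0.0, 0.4]
width: 0.497
gripper_force: 0.0
```

```bash
python3 - <<'E'
from h import *
im=look();s=readout.observe();print(s['position'],s['force'],s['clock'])
cv2.imwrite("pics/t5.png",cv2.resize(im[165:285,160:400,::-1],None,fx=3,fy=3))
E
```

```text
orange [  9.5 121.8] [97.7 83.3] -0.4
yellow [ 10.5 -55.2] [97.9 86.7] -0.7
blue [ 12.5 -13.6] [100.5 178.8] 1.3
red [ -26.5 -108.3] [36.4 16.8] -1.0
[ 0.42247924 -0.12116688  0.16531697] [ 0.88813154  0.7524225  -0.15078985] 27.175
```

View pics/t5.png

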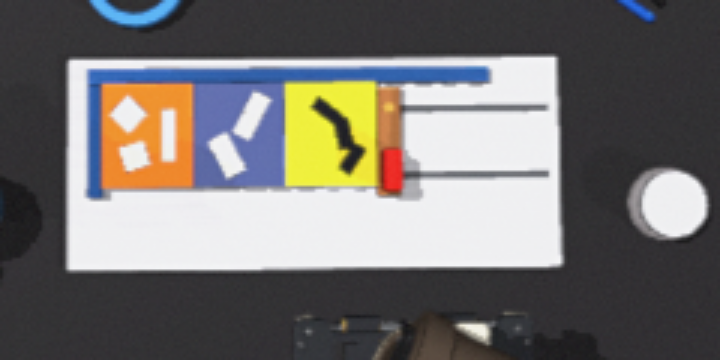

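The row (orange, blue, yellow, bar at crop px 100–400) is tight and flush, with no visible gaps. Handing in.

```bash
python3 -c "
from cell import arm
print(arm.sign_off())"
```

```text
the job is handed in; nothing more can be done
None
```

The job is handed in at about 27 s: the three blocks stand flush against the fence in one tight row, squeezed at about 20 N for just over a second, with the arm clear; no verdict came back.

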